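# Bring the ink stock tags up to date

## Robot

A 7-joint arm with a two-finger parallel gripper is mounted at the origin on the work surface. World frame = base frame: x ahead of the robot, y to its left, z up, the work surface at z = 0. Lengths are in m, angles in rad, forces in N, time in s.
With the tool pointing down it reaches from about 0.4 to 0.875 m from the base axis. Payload 19.3 kg.
Tool frame: the origin (TCP) lies midway between the tips of the shut fingers; the grasp point (between the pads) lies 19 mm behind it (bot.pinch_z is the distance from the TCP to the grasp point, in m); z points along the fingers, x is the direction in which the jaws open and shut, and the axes are right-handed (so a half turn about z gives the same grasp; the last joint's range is limited). The gripper opens to 85 mm and grips with 20 to 120 N. Pads are 22 mm wide; open, the fingers measure 114 mm over their backs; the gripper's body (76 mm by 85 mm) begins 54 mm behind the grasp point. The pads swing forward as they close: fully open they stand 13 mm farther back than shut.
Start: joints at [-1.232, 0.521, -0.036, 1.599, 0.021, 1.021, -0.113], TCP at [0.248, 0.573, 0.231] pointing down, gripper open.
Joint ranges: [-2.91, 2.91], [-0.3, 2.13], [-1.5, 1.42], [0.17, 2.43], [-1.26, 4.41], [0.16, 1.93], [-2.52, 2.52]. Speed limits (rad/s): [1.89, 1.89, 2.39, 2.39, 3.01, 3.01, 3.01].

## Interface

Orientations are given as [roll, pitch, yaw] about the fixed x, y, z axes, in that order (R = Rz(yaw) Ry(pitch) Rx(roll)).
In Python, from workcell import bot, grab_frame, camera_params, order gives the robot as it stands.
- The arm moves only by the tool apply_moves, never from a script. Its argument "commands" is a list of rows, each a list of 2 entries, a list of its own where there are three numbers: the shift along the tool's x, y, z in mm, then the turn, a rotation vector about the tool's x, y, z in degrees. In form: [[[dx, dy, dz], [rx, ry, rz]], ...]. A call has 1 to 5 rows; each row is the pose to reach, as a shift and turn from the pose measured when the call began, along the tool's axes at that moment; what a row does not reach only later rows make up. A row lasts 1/12 s, in which the tool goes at most 41.7 mm and 7.16 degrees, less where a joint would pass 70% of its speed; a pose out of reach is approached as far as the arm can. A call with a gripper value outside its range is refused whole. "gripper" is the opening, from 0 (shut) to 1 (fully open), set as the call begins (left out, the last holds). The fingers move at their own pace and stop on an object; "grip_force" is the grip in N (left out, the last holds). Time passes only in rows, so rows that repeat a pose let the fingers close. It gives the time, the measured TCP pose, the force and the opening at its end, in the units of the state.
- bot.observe(): the state, without advancing time (a new reading comes with each control period).
- grab_frame(name): name is "scene" or "top" or "wrist"; returns (picture, depth): 400x640x3 uint8, red, green, blue; 400x640 float32, m along the optical axis (not along the pixel's ray), 0 where there is no reading.
- camera_params(name): a dict with "fx", "fy", "cx", "cy" (pixels), "rvec" (rotation vector, rad) and "tvec" (3), from world to camera coordinates, as OpenCV has them; the wrist camera has in their place "tool_from_camera" (4x4, takes a point from camera to tool coordinates, whose origin is the TCP and whose axes are the tool frame's). Camera axes: x right, y down, z forward; pixel columns grow to the right and rows downward; lengths in m; the calibration is good to about 2 mm. A picture is of the moment at which its call begins: read the wrist's pose just before it. camera_params takes no time and is no camera call.
- order.job_done(): hands the job in, once; it reports no verdict.
The state is a dict: "clock": time; "qpos": joint angles; "qd": joint speeds; "joint_efforts": joint torques, N m; "position": TCP position; "tool_rot": TCP orientation; "force": force on the tool from outside, world axes, zero at the start; "moment": the same for the moment, N m; "grip_width": finger opening in m.
Only numpy, scipy, OpenCV 4.12 (cv2) and the standard library are available. Lean on these libraries where they do the work, as an engineer would, in place of code of your own. Each camera call takes 0.05 s, during which the arm holds its last target. There are 200 camera calls.

## Task

The stock tags on the ink rack are out of date: with a fingertip, flip over the tags that are wrong, so that every full bin shows its green face up and every bin that is not full shows red, each tag lying fully over at its stop. Leave the tags that are already right as they are; do not pinch a tag between the fingers, and do not pick up or shift the jars, tools or other things around.

Things in the scene. Friction and masses are not known exactly. Their poses are not given: they have to be found in the camera images.
- rack: Plywood stock rack, 300 mm deep, 560 mm wide, fixed to the table: four bins in a row and along its front (robot side) a rail, its top 45 mm up, with one hinged tag before each bin, 130 mm from tag to tag. Origin: on the table under the middle of the rail. x: from rail to bins (away from the robot), y: along the rail to the left seen from the robot. Bins, jars and cheeks are at most 85 mm high.
- bay_a: Light grey bin (170 x 120 mm, starting 55 mm behind its tag's hinge) and the steel bracket of its tag, fixed in the rack, with the rack's axes; the order of the bins along the rack varies. A bin has six jar places (2 x 3), full when all are taken. This one holds six jars with yellow lids: FULL. Origin: on the table straight under the middle of its tag's hinge, which runs along x, 67 mm up.
- tag_a (a joint): Angle of tag a (rad): 0 upright, +0.70 leaning left (rack +y) at its stop, GREEN face up, -0.70 leaning right, RED face up; starts red face up. A wire-edged leaf, 84 mm along the hinge, 59 mm hinge to free edge, 5 mm thick, about 50 g, nearly free: past upright it falls over. At a stop the edge is 38 mm beside the hinge, 111 mm above the table, open beneath for a fingertip.
- tag_a_edge (a point): Middle of the free edge of tag a (centre of its 4 mm edge wire), 57 mm from the hinge axis; moves with the tag. x along the hinge, y out of the red face, -y out of the green face, z from hinge to edge. Two tags that lean towards each other leave 50 mm between their edges.
- bay_b: Light grey bin (170 x 120 mm, starting 55 mm behind its tag's hinge) and the steel bracket of its tag, fixed in the rack, with the rack's axes; the order of the bins along the rack varies. A bin has six jar places (2 x 3), full when all are taken. This one holds six jars with black lids: FULL. Origin: on the table straight under the middle of its tag's hinge, which runs along x, 67 mm up.
- tag_b (a joint): Angle of tag b (rad): 0 upright, +0.70 leaning left (rack +y) at its stop, GREEN face up, -0.70 leaning right, RED face up; starts green face up. A wire-edged leaf, 84 mm along the hinge, 59 mm hinge to free edge, 5 mm thick, about 50 g, nearly free: past upright it falls over. At a stop the edge is 38 mm beside the hinge, 111 mm above the table, open beneath for a fingertip.
- tag_b_edge (a point): Middle of the free edge of tag b (centre of its 4 mm edge wire), 57 mm from the hinge axis; moves with the tag. x along the hinge, y out of the red face, -y out of the green face, z from hinge to edge. Two tags that lean towards each other leave 50 mm between their edges.
- bay_c: Light grey bin (170 x 120 mm, starting 55 mm behind its tag's hinge) and the steel bracket of its tag, fixed in the rack, with the rack's axes; the order of the bins along the rack varies. A bin has six jar places (2 x 3), full when all are taken. This one holds three jars with blue lids, the other three places empty: NOT full. Origin: on the table straight under the middle of its tag's hinge, which runs along x, 67 mm up.
- tag_c (a joint): Angle of tag c (rad): 0 upright, +0.70 leaning left (rack +y) at its stop, GREEN face up, -0.70 leaning right, RED face up; starts green face up. A wire-edged leaf, 84 mm along the hinge, 59 mm hinge to free edge, 5 mm thick, about 50 g, nearly free: past upright it falls over. At a stop the edge is 38 mm beside the hinge, 111 mm above the table, open beneath for a fingertip.
- tag_c_edge (a point): Middle of the free edge of tag c (centre of its 4 mm edge wire), 57 mm from the hinge axis; moves with the tag. x along the hinge, y out of the red face, -y out of the green face, z from hinge to edge. Two tags that lean towards each other leave 50 mm between their edges.
- bay_d: Light grey bin (170 x 120 mm, starting 55 mm behind its tag's hinge) and the steel bracket of its tag, fixed in the rack, with the rack's axes; the order of the bins along the rack varies. A bin has six jar places (2 x 3), full when all are taken. This one holds no jars at all: NOT full. Origin: on the table straight under the middle of its tag's hinge, which runs along x, 67 mm up.
- tag_d (a joint): Angle of tag d (rad): 0 upright, +0.70 leaning left (rack +y) at its stop, GREEN face up, -0.70 leaning right, RED face up; starts red face up. A wire-edged leaf, 84 mm along the hinge, 59 mm hinge to free edge, 5 mm thick, about 50 g, nearly free: past upright it falls over. At a stop the edge is 38 mm beside the hinge, 111 mm above the table, open beneath for a fingertip.
- tag_d_edge (a point): Middle of the free edge of tag d (centre of its 4 mm edge wire), 57 mm from the hinge axis; moves with the tag. x along the hinge, y out of the red face, -y out of the green face, z from hinge to edge. Two tags that lean towards each other leave 50 mm between their edges.
- jar_1: Loose white ink jar with a blue lid, 52 mm across, 58 mm tall, standing in bin c. Origin: centre of its underside. Stays where it is.
- jar_2: Loose white ink jar with a blue lid, 52 mm across, 58 mm tall, standing in bin c. Origin: centre of its underside. Stays where it is.
- jar_3: Loose white ink jar with a blue lid, 52 mm across, 58 mm tall, standing in bin c. Origin: centre of its underside. Stays where it is.
- ink_tin: Loose steel ink tin with a blue band, 88 mm across, 86 mm tall, standing at the left end of the rack. Origin: centre of its underside.
- brayer: Loose hand roller lying on the table to the right: black roller 48 mm across and 110 mm long, black handle to its -x side, 215 mm long in all. Origin: on the table under the roller's middle.
- ink_knife: Loose ink knife lying flat before the rack, 210 mm long along its x (blade to +x), 16 mm high, black handle. Origin: on the table near its middle.
- tape_roll: Loose yellow roll of tape lying flat before the rack, 96 mm across, 24 mm high. Origin: centre of its underside.
- swab_box: Loose cardboard box with a blue band, 55 x 100 x 50 mm high, to the left. Origin: centre of its underside.

How it is judged:
By the outcome, as a careful person would: the job done as asked, in the order asked, and still so for the second after the job is handed in, with the robot touching nothing.
It also fails if it takes over 42 s, if anything falls off the work surface, if the arm or the gripper's body presses on something with over 40 N, if the wrist force passes 120 N, or if a joint passes its speed limit or range.

## Working session

There is one attempt and no reset: what is moved stays moved. The work goes in short steps, Python scripts to look and compute and a tool call to move; the robot and the scene stay as the last step left them, time stands still between calls to the robot, and variables do not carry over. Pictures are saved under pics/ and viewed, and the job is handed in when it is done.

Besides the shell and the picture viewer there is one more tool, called after ">>>" as name(argument=value, ...) on one line, values as JSON. apply_moves: Moves the arm, as the interface text tells. Its arguments: {"type":"object","properties":{"commands":{"type":"array"},"gripper":{"type":"number"},"grip_force":{"type":"number"}},"required":["commands"]}

```bash
mkdir -p pics; cat > h.py <<'E'
from workcell import bot, grab_frame, camera_params, order
import numpy as np, cv2
from scipy.spatial.transform import Rotation as Ro
def save(n,im): cv2.imwrite(f'pics/{n}.png',im[:,:,::-1])
def cam(name,st=None):
    p=camera_params(name)
    if 'rvec' in p:
        R=cv2.Rodrigues(np.array(p['rvec'],float))[0]; t=np.array(p['tvec'],float).ravel()
        return p,R.T,-R.T@t
    T=np.array(p['tool_from_camera']); Rt=Ro.from_euler('xyz',st['tool_rot']).as_matrix()
    return p,Rt@T[:3,:3],Rt@T[:3,3]+np.array(st['position'])
def ray(c,u,v,z):
    p,R,o=c; d=R@np.array([(u-p['cx'])/p['fx'],(v-p['cy'])/p['fy'],1]); return o+d*(z-o[2])/d[2]
def dep(c,u,v,z):
    p,R,o=c; return o+R@(np.array([(u-p['cx'])/p['fx'],(v-p['cy'])/p['fy'],1])*z)
def cloud(c,D):
    p,R,o=c; v,u=np.mgrid[:D.shape[0],:D.shape[1]]
    P=np.stack([(u-p['cx'])/p['fx']*D,(v-p['cy'])/p['fy']*D,D],-1); return P@R.T+o
E
python3 - <<'E'
from h import *
print(bot.observe())
for n in('scene','top'):
    im,d=grab_frame(n); save(n+'0',im); np.save(n+'.npy',d); np.save(n+'im.npy',im); print(n,cam(n)[2], (d>0).mean())
E
```

```text
{'clock': 0.0, 'qpos': array([-1.23220016,  0.52202863, -0.03634094,  1.60001029,  0.02118751,
        1.02110723, -0.11280428]), 'qd': array([-0.00033123, -0.00120036,  0.00085945,  0.0014541 , -0.0011678 ,
       -0.00036084,  0.00015057]), 'joint_efforts': array([-3.58886491e-04, -9.27092600e+01,  1.97922930e+00, -3.69951332e+01,
        1.77930359e-02,  7.84116914e-03,  2.23173595e-05]), 'position': array([0.24832719, 0.57317166, 0.23071565]), 'tool_rot': array([3.14152588e+00, 1.16713961e-03, 1.16199112e+00]), 'force': array([ 0.78628407, -0.09308335,  0.29081377]), 'moment': array([-0.00182777, -0.04875925,  0.02203747]), 'grip_width': 0.08553065242631508}
scene [ 1.31885352 -0.19490197  1.1151205 ] 0.99598046875
top [ 2.43179301e-01 -5.85253843e-04  1.68714258e+00] 0.99614453125
```

View pics/top0.png

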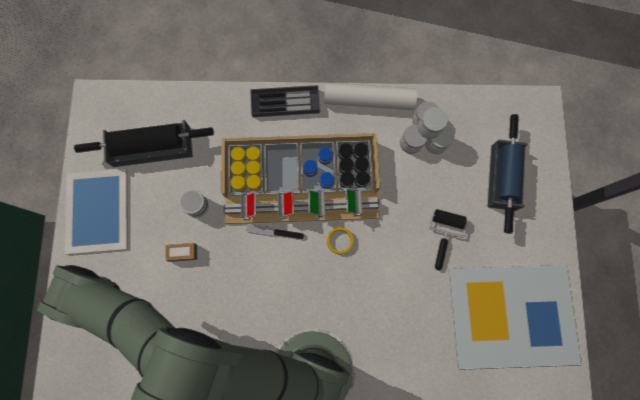

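View pics/scene0.png

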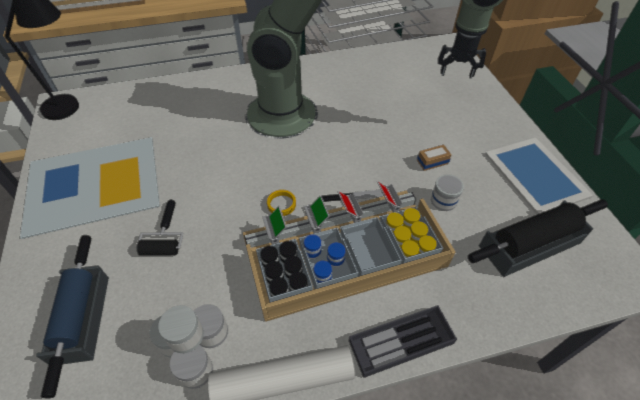

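The top view shows, left to right: yellow bin a with its tag red at (250,205), empty d red (287,204), blue c green (314,202) and black b green (352,201). So tags a and c must be flipped. Next I measure the tags and the rail.

```bash
python3 - <<'E'
from h import *
pts={}
for n in('top','scene'):
    im=np.load(n+'im.npy'); P=cloud(cam(n),np.load(n+'.npy')); hsv=cv2.cvtColor(im,cv2.COLOR_RGB2HSV)
    H,S,V=[hsv[...,i].astype(int) for i in range(3)]
    for nm,m in dict(red=((H<8)|(H>172))&(S>150)&(V>80),green=(H>45)&(H<85)&(S>130),yel=(H>20)&(H<32)&(S>170)).items():
        m&=(P[...,2]>.05)&(P[...,2]<.14)
        k,l,st,ce=cv2.connectedComponentsWithStats(m.astype(np.uint8))
        for i in range(1,k):
            if st[i,4]<30: continue
            Q=P[l==i]; print(n,nm,st[i],'med',np.median(Q,0).round(4),'lo',np.percentile(Q,3,0).round(3),'hi',np.percentile(Q,97,0).round(3))
# rack front edge line from top depth: wooden rail height 45
im=np.load('topim.npy'); P=cloud(cam('top'),np.load('top.npy'))
c=cv2.resize(im[125:260,180:400],None,fx=3.6,fy=3.6,interpolation=cv2.INTER_CUBIC); save('topz',c)
E
```

```text
top red [247 193   7  23 150] med [0.5637 0.2243 0.0909] lo [0.529 0.212 0.072] hi [0.6   0.238 0.108]
top red [284 192   8  23 171] med [0.5704 0.0943 0.0928] lo [0.535 0.081 0.073] hi [0.606 0.108 0.11 ]
top green [310 191   9  23 160] med [0.5746 0.0018 0.0947] lo [ 0.54  -0.013  0.079] hi [0.609 0.016 0.112]
top green [348 190   8  22 143] med [ 0.5816 -0.1273  0.0931] lo [ 0.547 -0.141  0.08 ] hi [ 0.617 -0.116  0.11 ]
top yel [231 147  30  43 930] med [0.7001 0.2519 0.0765] lo [0.63  0.203 0.066] hi [0.772 0.297 0.083]
scene red [380 184  15  20  70] med [0.5661 0.2231 0.0941] lo [0.531 0.211 0.078] hi [0.6   0.236 0.109]
scene red [340 193  15  21 109] med [0.571  0.0932 0.0928] lo [0.536 0.08  0.077] hi [0.605 0.106 0.109]
scene green [311 198  16  27 235] med [0.5791 0.0012 0.0935] lo [ 0.543 -0.012  0.077] hi [0.612 0.015 0.11 ]
scene green [270 209  14  27 220] med [ 0.5832 -0.1285  0.0942] lo [ 0.549 -0.142  0.078] hi [ 0.618 -0.115  0.11 ]
scene yel [ 387  208   49   48 1261] med [0.7085 0.25   0.0767] lo [0.634 0.202 0.069] hi [0.775 0.296 0.081]
```

View pics/topz.png

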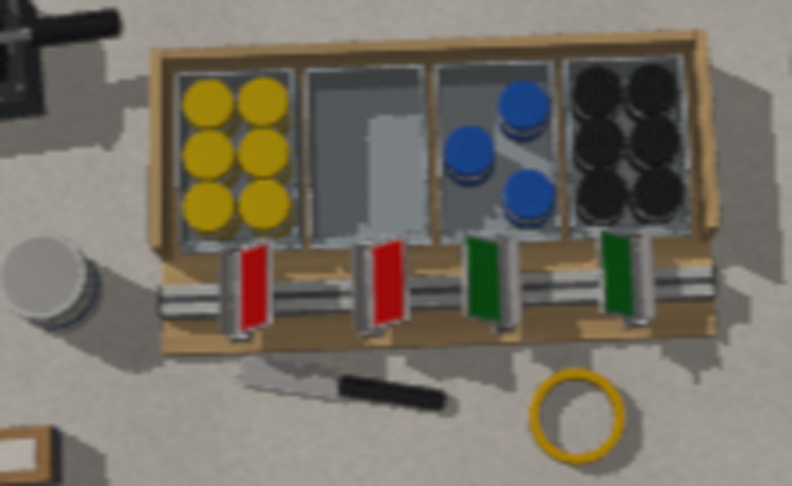

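Tags by position: hinge a is near (0.566, 0.2435) and hinge c near (0.575, -0.0165), with rack yaw about 0.045. This agrees with the 130 mm spacing and the 67 mm and 111 mm heights. I move above a spot to the right of tag a's edge with the fingers shut and the tool x along the rack x, so the pad's 22 mm width lies across the gap.

```bash
cat > go.py <<'E'
import sys; from h import *
def go(x,y,z,yaw=0.045):
    s=bot.observe(); R=Ro.from_euler('xyz',s['tool_rot']); G=Ro.from_euler('xyz',[np.pi,0,yaw])
    print('t',round(s['clock'],2),'pos',s['position'].round(4),'rot',s['tool_rot'].round(3),'F',s['force'].round(1),'w',round(s['grip_width'],3))
    print((R.inv().apply(np.array([x,y,z])-s['position'])*1000).round(1),(R.inv()*G).as_rotvec(degrees=True).round(1))
if __name__=='__main__': go(*map(float,sys.argv[1:]))
E
python3 go.py .567 .170 .200
```

```text
t 0.1 pos [0.2484 0.5732 0.2308] rot [3.141e+00 1.000e-03 1.162e+00] F [-0.7 -0.   0. ] w 0.085
[-243.3  452.6   31.1] [ 0.  0. 64.]
```

>>> apply_moves(commands=[[[-20,37,2],[0,0,7]],[[-40,74,4],[0,0,14]],[[-59,111,6],[0,0,21]],[[-79,147,8],[0,0,28]],[[-99,184,10],[0,0,35]]], gripper=0, grip_force=20)

```text
clock: 0.52
position: [0.378, 0.4082, 0.2208]
tool_rot: [3.141, 0.001, 0.545]
force: [1.6, 0.9, -0.2]
grip_width: 0.0252
```

```bash
python3 go.py .567 .170 .200
```

```text
t 0.52 pos [0.378  0.4082 0.2208] rot [3.141e+00 1.000e-03 5.450e-01] F [ 1.6  0.9 -0.2] w 0.025
[ 38.1 301.7  20.9] [ 0.1  0.  28.7]
```

>>> apply_moves(commands=[[[5,40,3],[0,0,6]],[[10,80,6],[0,0,12]],[[15,120,9],[0,0,18]],[[20,160,12],[0,0,24]],[[25,200,15],[0,0,28.7]]])

```text
clock: 0.93
position: [0.5038, 0.2484, 0.2057]
tool_rot: [3.141, 0.001, 0.039]
force: [0.7, 1.6, -0.5]
grip_width: 0.0001
```

```bash
python3 go.py .567 .170 .200
```

```text
t 0.93 pos [0.5038 0.2484 0.2057] rot [3.141e+00 1.000e-03 3.900e-02] F [ 0.7  1.6 -0.5] w 0.0
[60.1 80.8  5.8] [ 0.1  0.  -0.4]
```

>>> apply_moves(commands=[[[20,27,2],[0,0,0]],[[40,54,4],[0,0,0]],[[60,81,6],[0,0,0]],[[60,81,6],[0,0,0]]])

```text
clock: 1.27
position: [0.57, 0.1632, 0.1994]
tool_rot: [3.138, -0.0, 0.032]
force: [-0.5, -1.0, -0.6]
grip_width: 0.0001
```

```bash
python3 - <<'E'
from h import *
s=bot.observe(); im,d=grab_frame('wrist'); c=cam('wrist',s); save('w1',im)
print(s['position'],s['tool_rot'])
P=cloud(c,d); hsv=cv2.cvtColor(im,cv2.COLOR_RGB2HSV); H,S,V=[hsv[...,i].astype(int) for i in range(3)]
for nm,m in dict(red=((H<8)|(H>172))&(S>150)&(V>60),green=(H>45)&(H<85)&(S>130)).items():
    m&=(P[...,2]>.05)&(P[...,2]<.14)
    k,l,st,ce=cv2.connectedComponentsWithStats(m.astype(np.uint8))
    for i in range(1,k):
        if st[i,4]<200: continue
        Q=P[l==i]; print(nm,st[i],np.median(Q,0).round(4),np.percentile(Q,2,0).round(3),np.percentile(Q,98,0).round(3))
import go; go.go(.567,.17,.095)
E
```

```text
[0.5699952  0.16324297 0.19937495] [ 3.13750367e+00 -3.97794797e-04  3.21186560e-02]
red [ 269  105  102   44 4075] [0.5639 0.2239 0.0938] [0.527 0.21  0.075] [0.601 0.24  0.11 ]
red [339 248  28  44 414] [0.6039 0.1033 0.0847] [0.587 0.088 0.074] [0.609 0.112 0.103]
red [280 250  30  43 510] [0.5377 0.0988 0.0858] [0.532 0.084 0.074] [0.554 0.109 0.104]
t 1.32 pos [0.5683 0.1662 0.1993] rot [3.139e+00 1.000e-03 3.400e-02] F [-0.5  1.   0. ] w -0.0
[ -1.1  -4.2 104.3] [ 0.2  0.  -0.6]
```

View pics/w1.png

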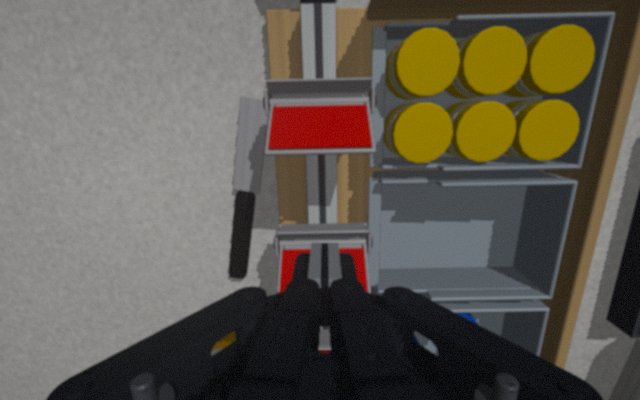

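The wrist view confirms tag a, with its red face at (320,127) and centre (0.564, 0.224). The finger sits between a and d. I descend and then push +y (tool -y).

>>> apply_moves(commands=[[[-1,-2,30],[0,0,0]],[[-1,-3,60],[0,0,0]],[[-1,-3,85],[0,0,0]],[[-1,-3,104],[0,0,0]],[[-1,-3,104],[0,0,0]]])

```text
clock: 1.73
position: [0.5648, 0.1691, 0.0917]
tool_rot: [3.137, 0.006, 0.035]
force: [-1.0, -0.8, -0.5]
grip_width: 0.0
```

>>> apply_moves(commands=[[[0,-12,0],[0,0,0]],[[0,-24,0],[0,0,0]],[[0,-34,0],[0,0,0]],[[0,-44,0],[0,0,0]],[[0,-52,0],[0,0,0]]])

```text
clock: 2.15
position: [0.563, 0.2233, 0.0924]
tool_rot: [3.138, 0.005, 0.036]
force: [0.4, -0.5, 0.7]
grip_width: 0.0
```

```bash
python3 go.py .565 .246 .095
```

```text
t 2.15 pos [0.563  0.2233 0.0924] rot [3.138 0.005 0.036] F [ 0.4 -0.5  0.7] w 0.0
[  2.8 -22.6  -2.7] [ 0.2  0.3 -0.5]
```

>>> apply_moves(commands=[[[2,-7,-2],[0,0,0]],[[2,-14,-2],[0,0,0]],[[2,-20,-2],[0,0,0]],[[2,-25,-2],[0,0,0]],[[2,-25,-2],[0,0,0]]])

```text
clock: 2.57
position: [0.5639, 0.2495, 0.0942]
tool_rot: [3.139, 0.005, 0.037]
force: [0.5, -0.2, -0.5]
grip_width: 0.0001
```

>>> apply_moves(commands=[[[0,10,0],[0,0,0]],[[0,30,-15],[0,0,0]],[[0,40,-45],[0,0,0]],[[0,60,-80],[0,0,0]],[[0,80,-105],[0,0,0]]])

```text
clock: 2.98
position: [0.5677, 0.1679, 0.2017]
tool_rot: [3.139, 0.004, 0.037]
force: [1.0, 0.1, 0.8]
grip_width: 0.0002
```

```bash
cat > look.py <<'E'
from h import *; import sys
im,d=grab_frame('scene'); save(sys.argv[1],cv2.resize(im[150:300,200:460],None,fx=3,fy=3))
E
python3 look.py s1; python3 go.py .574 .0485 .2
```

```text
t 3.03 pos [0.5699 0.1633 0.2061] rot [ 3.139e+00 -1.000e-03  3.200e-02] F [ 3.4 -4.3  6.3] w 0.0
[  0.4 114.8   6.4] [ 0.2 -0.1 -0.8]
```

View pics/s1.png

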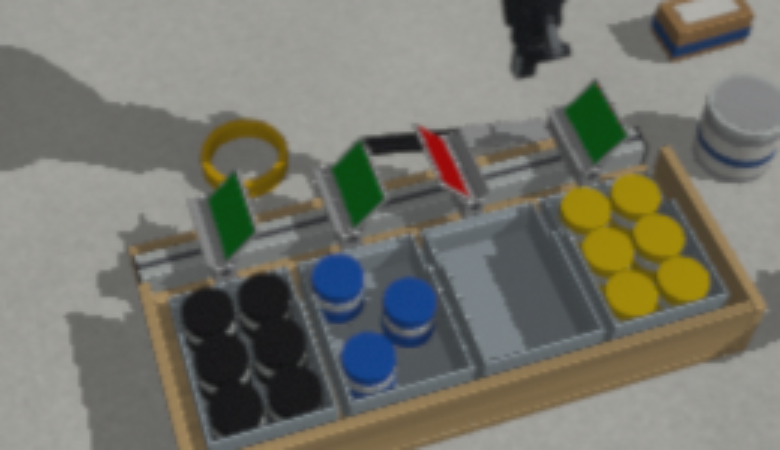

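Tag a now shows green at (590,120). Next, tag c: I move above the 50 mm gap between d and c and let the arm settle.

>>> apply_moves(commands=[[[0,35,2],[0,0,0]],[[0,70,4],[0,0,-0.5]],[[0,100,6],[0,0,-0.8]],[[0,115,6],[0,0,-0.8]],[[0,115,6],[0,0,-0.8]]])

```text
clock: 3.45
position: [0.5733, 0.0426, 0.2006]
tool_rot: [3.137, -0.001, 0.04]
force: [-0.6, -0.8, 0.4]
grip_width: 0.0004
```

```bash
python3 - <<'E'
from h import *
s=bot.observe(); im,d=grab_frame('wrist'); c=cam('wrist',s); save('w2',im)
P=cloud(c,d); hsv=cv2.cvtColor(im,cv2.COLOR_RGB2HSV); H,S,V=[hsv[...,i].astype(int) for i in range(3)]
for nm,m in dict(red=((H<8)|(H>172))&(S>150)&(V>60),green=(H>45)&(H<85)&(S>130)).items():
    m&=(P[...,2]>.05)&(P[...,2]<.14)
    k,l,st,ce=cv2.connectedComponentsWithStats(m.astype(np.uint8))
    for i in range(1,k):
        if st[i,4]<200: continue
        Q=P[l==i]; print(nm,st[i],np.median(Q,0).round(4),np.percentile(Q,2,0).round(3),np.percentile(Q,98,0).round(3))
import go; go.go(.574,.0485,.095)
E
```

```text
red [ 275  117  100   44 4080] [0.5709 0.0942 0.0937] [0.534 0.08  0.075] [0.608 0.11  0.11 ]
green [280 235  93  16 980] [0.5764 0.0093 0.1013] [ 0.539 -0.008  0.08 ] [0.612 0.019 0.111]
t 3.5 pos [0.5733 0.0452 0.2005] rot [ 3.138e+00 -1.000e-03  4.200e-02] F [ 0.1  1.2 -0.5] w 0.0
[  0.7  -3.6 105.5] [ 0.2 -0.1 -0.2]
```

View pics/w2.png

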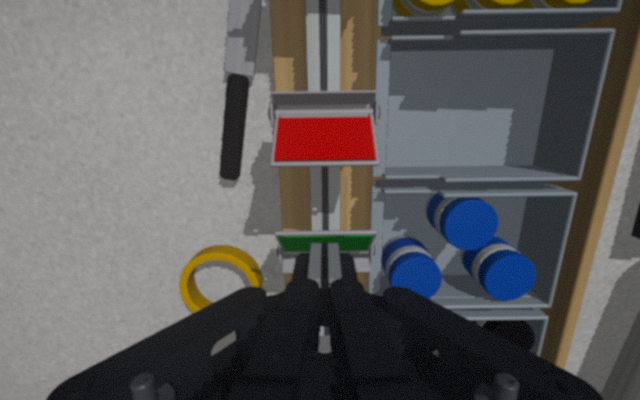

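The view shows d's red leaf edge at row ~162 (y ≈ 0.076) and c's green edge at row ~233 (y ≈ 0.023), so the middle of the gap is at y ≈ 0.049. I go straight down there in two calls and check between them.

>>> apply_moves(commands=[[[0,-4,15],[0,0,0]],[[0,-4,35],[0,0,0]],[[0,-4,55],[0,0,0]],[[0,-4,60],[0,0,0]],[[0,-4,60],[0,0,0]]])

```text
clock: 3.92
position: [0.5724, 0.0492, 0.1393]
tool_rot: [3.138, 0.001, 0.042]
force: [0.4, -0.2, 0.4]
grip_width: -0.0
```

```bash
python3 go.py .574 .049 .095
```

```text
t 3.92 pos [0.5724 0.0492 0.1393] rot [3.138e+00 1.000e-03 4.200e-02] F [ 0.4 -0.2  0.4] w -0.0
[ 1.7  0.1 44.3] [ 0.2  0.1 -0.2]
```

>>> apply_moves(commands=[[[1,0,15],[0,0,0]],[[1,0,30],[0,0,0]],[[2,0,44],[0,0,0]],[[2,0,44],[0,0,0]]])

```text
clock: 4.25
position: [0.5738, 0.0494, 0.0944]
tool_rot: [3.137, 0.003, 0.043]
force: [0.0, 0.0, 0.7]
grip_width: -0.0001
```

>>> apply_moves(commands=[[[0,12,0],[0,0,0]],[[0,24,0],[0,0,0]],[[0,34,0],[0,0,0]],[[0,44,0],[0,0,0]],[[0,50,0],[0,0,0]]])

```text
clock: 4.67
position: [0.5762, -0.0029, 0.0953]
tool_rot: [3.137, 0.002, 0.041]
force: [0.0, -0.8, 1.2]
grip_width: -0.0001
```

```bash
python3 go.py .578 -.0225 .095
```

```text
t 4.67 pos [ 0.5762 -0.0029  0.0953] rot [3.137e+00 2.000e-03 4.100e-02] F [ 0.  -0.8  1.2] w -0.0
[ 1.  19.7  0.4] [ 0.3  0.1 -0.3]
```

>>> apply_moves(commands=[[[1,7,0],[0,0,0]],[[1,14,0],[0,0,0]],[[1,20,0],[0,0,0]],[[1,21,0],[0,0,0]],[[1,21,0],[0,0,0]]])

```text
clock: 5.08
position: [0.5781, -0.0241, 0.0954]
tool_rot: [3.137, 0.002, 0.04]
force: [0.3, -0.0, 0.6]
grip_width: -0.0005
```

>>> apply_moves(commands=[[[0,-12,0],[0,0,0]],[[0,-26,-10],[0,0,0]],[[0,-32,-40],[0,0,0]],[[0,-32,-75],[0,0,0]],[[0,-32,-110],[0,0,0]]])

```text
clock: 5.5
position: [0.5764, 0.0105, 0.2062]
tool_rot: [3.137, 0.004, 0.042]
force: [-0.1, -1.1, 0.7]
grip_width: 0.0002
```

>>> apply_moves(commands=[[[-40,0,-5],[0,0,0]],[[-80,0,-10],[0,0,0]],[[-110,0,-15],[0,0,0]],[[-110,0,-15],[0,0,0]]])

```text
clock: 5.83
position: [0.4619, 0.0067, 0.2224]
tool_rot: [3.139, 0.005, 0.043]
force: [1.8, 0.9, 0.9]
grip_width: 0.0
```

```bash
python3 look.py s2; python3 - <<'E'
from h import *
for n in('top','scene'):
    im,d=grab_frame(n); P=cloud(cam(n),d); hsv=cv2.cvtColor(im,cv2.COLOR_RGB2HSV)
    H,S,V=[hsv[...,i].astype(int) for i in range(3)]
    for nm,m in dict(red=((H<8)|(H>172))&(S>150)&(V>80),green=(H>45)&(H<85)&(S>130)).items():
        m&=(P[...,2]>.05)&(P[...,2]<.14)
        k,l,st,ce=cv2.connectedComponentsWithStats(m.astype(np.uint8))
        for i in range(1,k):
            if st[i,4]<30: continue
            Q=P[l==i]; print(n,nm,np.median(Q,0).round(4),np.percentile(Q,3,0).round(3),np.percentile(Q,97,0).round(3))
    P0=cloud(cam(n),np.load(n+'.npy')); I0=np.load(n+'im.npy').astype(int)
    save(n+'diff',np.abs(im.astype(int)-I0).clip(0,255).astype(np.uint8))
E
```

```text
top red [0.5825 0.1043 0.0795] [0.538 0.097 0.071] [0.607 0.108 0.094]
top green [ 0.5824 -0.1272  0.0951] [ 0.547 -0.139  0.077] [ 0.617 -0.115  0.112]
top green [0.5608 0.2609 0.0941] [0.527 0.247 0.077] [0.596 0.275 0.11 ]
scene red [0.5715 0.0932 0.0942] [0.534 0.081 0.077] [0.604 0.107 0.108]
scene red [ 0.5777 -0.0364  0.0938] [ 0.543 -0.05   0.077] [ 0.611 -0.023  0.109]
scene green [0.5641 0.2605 0.0937] [0.529 0.247 0.077] [0.598 0.275 0.11 ]
scene green [ 0.5844 -0.1284  0.0939] [ 0.55  -0.142  0.078] [ 0.618 -0.115  0.11 ]
```

View pics/s2.png

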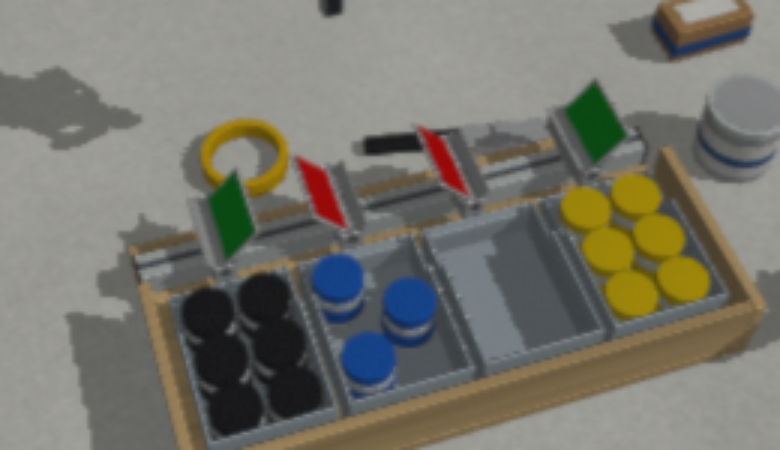

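View pics/scenediff.png

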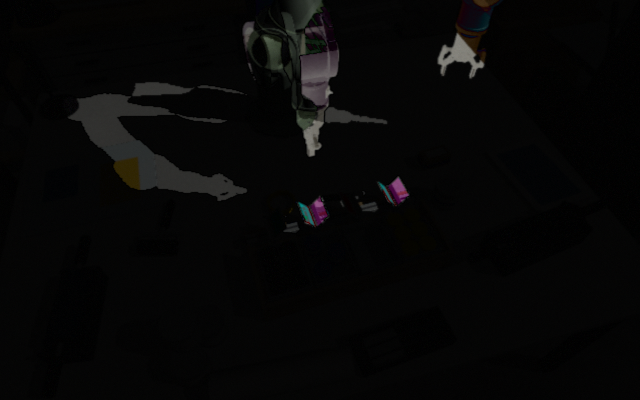

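The tags now read a green, d red, c red and b green, all at stop height. The difference picture shows changes only at tags a and c, apart from the arm and its shadow. The arm is clear, so I hand in.

```bash
python3 -c "from h import *; print(order.job_done())"
```

```text
the job is handed in; nothing more can be done
None
```

I flipped the two wrong tags with the shut fingertip, pushing each by its edge from underneath. Tag a (yellow, full) went from red to green, and tag c (blue, half full) from green to red. I left tags b and d alone.

The last scene picture shows all four faces right, with the leaf centres 93–94 mm up, as at the start when every tag lay at its stop. A before/after difference picture shows nothing else moved, and the measured wrist force stayed below about 10 N.

In the last top view the arm hid tag c and part of d, so c's final pose rests on the scene camera alone. I handed in at about 6 s, with the arm clear of everything.

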